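Lever the drill-jig plate out of its catch, draw it out to the pointer and hold it

TASK

Throw the ejector lever back so that its toe levers the drill-jig plate out of the spring catch, then slide the plate outward along its bed, without lifting it, until its outer end stands level with the pointer on the gauge rod. It is past its balance there, so keep hold of it and keep it pressed flat on the bed, so that it neither tips nor comes down on the steel block underneath; finish while still holding it like that. Do not shift the pointer, the block or the other things on the bench.

Things in the scene. Friction and masses are not known exactly. Their poses are not given: they have to be found in the camera images.
- jig_bed: Fixed drill-jig bed, grey casting with steel top 180 x 84 mm, 52 mm above the bench. Origin: on the bench under its middle; -x is outward, the way the plate slides, +x points to the ejector lever, z up. Guide rails 52.5 mm apart stand 8 mm above the top. Spring catch (up to 68 mm above the bench, at x = +72 mm) and gauge rod are on its -y side. Its place and yaw vary.
- bed_edge (a point): Middle of the bed's outer top edge (90 mm outward of the bed's origin, 52 mm above the bench), axes as the bed's. The plate hangs out beyond this edge.
- jig_plate: Loose steel plate 210 x 50 x 14 mm, 0.5-0.75 kg, between the rails. Origin: centre of its underside; outer end (drill bush, 9 mm high) at x = -105 mm, tail at +105. Home (start): origin 23 mm outward of the bed's, outer end 38 mm past the bed's edge. The catch at its tail needs about 40 N and lets go after 15 mm of travel; then it slides freely. It balances about 107 mm from the outer end.
- plate_end (a point): Middle of the plate's outer end face, 7 mm above the plate's underside.
- plate_grip (a point): Centre of the hand-grip block screwed on the plate, 38 mm from its tail: 36 mm along the plate, 18 mm across, 28 mm high (66 to 94 mm above the bench). Its sides are free above the plate for a grasp across the 18 mm once the lever is thrown back.
- ejector_lever (a joint): Angle of the steel lever in a fork behind the plate's tail: 0 = upright, toe behind the tail (start); 0.66 = thrown fully back, handle away from the plate (bed's +x); its toe roller has then pushed the plate 17 mm outward. About 10 to 15 N at the handle throws it; a stiff hinge keeps it where it is left.
- lever_handle (a point): Middle of the black T-handle bar on top of the lever: bar 14 mm thick, 74 mm long across the bed, 167 mm above the bench when upright. It swings on an 80 mm radius about point lever_pivot.
- lever_pivot (a point): Pivot of the ejector lever, 87 mm above the bench, 92 mm from the bed's origin along its +x; the lever turns about the bed's y axis.
- gauge_pointer (a joint): Place of the pointer collar along its gauge rod: the overhang it asks for is 120 mm plus this value (0 to 32 mm), measured outward from the bed's edge. It differs each time and must be left as it is.
- pointer_mark (a point): Tip of the pointer blade (3 mm thick, edge-on across the rod), beside the path of the plate on the bed's -y side, about 4 mm clear of the plate's edge, 60 mm above the bench; axes as the bed's. The plate's outer end belongs level with it along the bed's x.
- steel_block: Dark steel work block, 65 x 69 x 44 mm, on the bench under the way of the overhanging plate (8 mm below its underside). Origin: centre of its underside.
- draw_stud: Bystander: turned steel stud, 104 x 35 x 28 mm, lying on the bench.
- hex_key: Bystander: hex key, 37 x 108 x 7 mm.
- t_nut: Bystander: T-nut, 34 x 35 x 18 mm.
- centre_punch: Bystander: centre punch, 43 x 100 x 11 mm.
- clamp_strap: Bystander: clamp strap with two holes, 28 x 76 x 14 mm.
- spanner: Bystander: double open-ended spanner, 191 x 52 x 9 mm.

How it is judged (in metres and radians):
On the way, in this order (a step that is already met when the one before it is completed fails the run):
1. the lever has been thrown and its toe has pushed the plate out of the spring catch, 14 to 40 mm outward (value of joint ejector_lever above 0.4 rad and x of jig_plate in the frame of jig_bed between -0.063 and -0.037 m), for 0.1 s.
2. the plate is drawn out past its balance point in the robot's hand, still flat (x of jig_plate in the frame of jig_bed below -0.098 m and angle between jig_plate's own z axis and vertical below 0.06 rad and contact force between the fingers and jig_plate above 1 N), for 0.1 s.
At the end, for the whole second after the job is handed in: Plate end within 4 mm of the pointer along the bed; plate between the rails, flat on the bed (height within 3 mm, tilt under 1.7 degrees, bearing on it with over 0.5 N), at rest, held by the fingers (over 2 N), not resting on the block; pointer within 4 mm of its start (x of plate_end in the frame of pointer_mark between -0.004 and 0.004 m and y of jig_plate in the frame of jig_bed between -0.003 and 0.003 m and z of jig_plate in the frame of bed_edge between -0.003 and 0.003 m and angle between the x axis of jig_plate and the x axis of jig_bed, either way round below 0.05 rad and angle between jig_plate's own z axis and vertical below 0.03 rad and linear speed of jig_plate below 0.01 m/s and contact force between the fingers and jig_plate above 2 N and contact force between jig_plate and jig_bed above 0.5 N and contact force between jig_plate and steel_block below 0.1 N and distance of pointer_mark from where it was at the start of the episode below 0.004 m); the arm keeps its last pose, push and grip.
It fails at once if the plate is forced out of the catch without the lever (x of jig_plate in the frame of jig_bed between -0.048 and -0.036 m and value of joint ejector_lever below 0.3 rad).
It fails at once if the plate tips (more than 6 degrees) or is lifted off the bed by more than 8 mm (angle between jig_plate's own z axis and vertical above 0.105 rad or z of jig_plate in the frame of bed_edge above 0.008 m).
It fails at once if the steel block is shifted by more than 15 mm (distance of steel_block from where it was at the start of the episode above 0.015 m).
It fails at once if the pointer is shifted by more than 6 mm (distance of pointer_mark from where it was at the start of the episode above 0.006 m).
It fails at once if another thing on the bench is shifted by more than 30 mm (distance of any of draw_stud, hex_key, t_nut, centre_punch, clamp_strap, spanner from where it was at the start of the episode above 0.03 m).
It also fails if it takes over 42 s, if anything falls off the work surface, if the arm or the gripper's body presses on something with over 40 N, if the wrist force passes 120 N, or if a joint passes its speed limit or range.

ROBOT

A 6-joint arm with a two-finger parallel gripper is mounted at the origin on a cart in front of the work surface, level with it; the furniture and walls round the work are solid. World frame = base frame: x ahead of the robot, y to its left, z up, the work surface at z = 0. Lengths are in mm, angles in rad, forces in N, time in s.
With the tool pointing down it reaches from about 350 to 975 mm from the base axis. Payload 7.1 kg.
Tool frame: the origin (TCP) lies at the very end of the fingers, on their centre line; the grasp point (between the pads) lies 19 mm behind it (ctrl.grasp_offset is the distance from the TCP to the grasp point, in mm); z points along the fingers, y is the line along which they close (so a half turn about z gives the same grasp; the last joint's range is limited). The gripper opens to 88 mm and grips with 3 to 60 N. Pads are 20 mm wide; open, the fingers measure 115 mm over their backs; the gripper's body (75 mm by 178 mm) begins 61 mm behind the grasp point.
Start: joints at [-1.13, 0.423, 1.63, -0, 1.089, -0.019], TCP at [277.37, -560.063, 222.675] pointing down, gripper open.
Joint ranges: [-3, 3], [-0.9, 2.11], [0.09, 2.58], [-1.31, 4.45], [0.11, 2.69], [-2.54, 2.54]. Speed limits (rad/s): [2.39, 2.39, 3.01, 3.14, 3.14, 3.14].

INTERFACE

Orientations are given as a rotation vector (axis times angle).
In Python, from workcell import ctrl, viewer, ticket, models gives the robot as it stands.
- The arm moves only by the tool play_rows, never from a script. Its arguments are lists of equal length, an entry for each row: "dp": the shift along the world's x, y, z in mm, a list of three; "yaw": the turn about the world's z in degrees. In form: {"dp": [[tx, ty, tz], ...], "yaw": [yaw, ...]}. A call has 1 to 8 rows; each row shifts and turns the commanded pose from where the row before left it; what a row does not reach is not made up. A row lasts 1/12 s, in which the tool goes at most 41.7 mm and 7.16 degrees, less where a joint would pass 70% of its speed; a pose out of reach is approached as far as the arm can. A call is refused whole if a number of a shift passes 41.7 or a number of a turn 7.16, either way. A call with a gripper value outside its range is refused whole. "gripper" is the closure, from 0 (fully open) to 1 (shut), set as the call begins (left out, the last holds). The fingers move at their own pace and stop on an object; the grip force is fixed at half the most. Time passes only in rows, so rows that do not move let the fingers close. It gives the time, the measured TCP pose, the force, the opening and the grip force at its end, in the units of the state.
- ctrl.get_obs(): the state, without advancing time (a new reading comes with each control period).
- viewer.get_image(name): name is "scene" or "top"; returns a dict with "pixels" (400x640x3 uint8, red, green, blue), "range_z" (400x640 float32, mm along the optical axis (not along the pixel's ray), 0 where there is no reading), "fx", "fy", "cx", "cy" (pixels), "T" (4x4, takes a point from camera to world coordinates). Camera axes: x right, y up, looking along -z (the intrinsics and any distortion apply to the point x, -y, -z); pixel columns grow to the right and rows downward; lengths in mm; the calibration is good to about 2 mm. A picture is of the moment at which its call begins.
- ticket.close_job(): hands the job in; it is judged then, once.
Trained networks look in a picture, given as the dict that the camera call returned (one of the last four; its "shot" number tells which), for a name from the list of things; names that differ only in an ending like _2 or _b are one class to them, and where a whole thing is asked for, a point or a joint stands for the part that bears it (a point fixed in the world has none). Each returns a list of dicts, best first, with "conf" (0 to 1); they miss things now and then, are a little off and sometimes report something else, mostly with a low value. They report only what shows in the picture. A call takes as long as a camera call.
- models.look_for(picture, name): "bbox" ([centre column, centre row, width, height] in pixels, round what is visible of it).
- models.landmark_of(picture, name): "location" ([column, row] in pixels: a listed point, or the origin of a listed thing).
The state is a dict: "t": time; "qpos": joint angles; "qvel": joint speeds; "joint_torque": joint torques, N m; "ee_pos": TCP position; "orientation": TCP orientation; "ft_force": force on the tool from outside, world axes, zero at the start; "moment": the same for the moment, N m; "width": finger opening in mm; "grasp_force": force on a finger pad.
Only numpy, scipy, OpenCV 4.12 (cv2) and the standard library are available. Lean on these libraries where they do the work, as an engineer would, in place of code of your own. Each camera call takes 0.05 s, during which the arm holds its last target. There are 200 camera calls.

## Working session

There is one attempt and no reset: what is moved stays moved. The work goes in short steps, Python scripts to look and compute and a tool call to move; the robot and the scene stay as the last step left them, time stands still between calls to the robot, and variables do not carry over. Pictures are saved under pics/ and viewed, at most 10 in all, crops included, and the job is handed in when it is done.

Besides the shell and the picture viewer there is one more tool, called after "Emit:" in YAML: its name, and indented under it one key for each argument. play_rows: Moves the arm, as the interface text tells. Its arguments: {"type":"object","properties":{"dp":{"type":"array"},"yaw":{"type":"array"},"gripper":{"type":"number"}},"required":["dp","yaw"]}

```bash
mkdir -p pics
cat > h.py <<'E'
import numpy as np, cv2
from workcell import ctrl, viewer, ticket, models
def ray(p,uv,z):
    T=np.array(p["T"]); d=T[:3,:3]@np.array([(uv[0]-p["cx"])/p["fx"],-(uv[1]-p["cy"])/p["fy"],-1]); o=T[:3,3]
    return o+d*(z-o[2])/d[2]
def cloud(p):
    v,u=np.mgrid[:400,:640]; r=p["range_z"]; T=np.array(p["T"])
    c=np.stack([(u-p["cx"])/p["fx"]*r,-(v-p["cy"])/p["fy"]*r,-r],-1)
    return c@T[:3,:3].T+T[:3,3]
def save(p,n,crop=None,s=1):
    im=cv2.cvtColor(p["pixels"],cv2.COLOR_RGB2BGR)
    if crop: a,b,c,d=crop; im=im[b:d,a:c]
    cv2.imwrite("pics/"+n,cv2.resize(im,None,fx=s,fy=s,interpolation=cv2.INTER_CUBIC))
E
python3 - <<'E'
from h import *
Z=dict(bed_edge=52,plate_end=59,plate_grip=80,lever_handle=167,lever_pivot=87,pointer_mark=60,jig_plate=52,jig_bed=0,steel_block=0)
for cam in("top","scene"):
    p=viewer.get_image(cam); save(p,cam+"0.png"); print(cam,np.round(p["T"],2).tolist(),p["fx"])
    for n,z in Z.items():
        for r in models.landmark_of(p,n)[:2]: print(n,np.round(r["location"],1),round(r["conf"],2),np.round(ray(p,r["location"],z),1))
E
```

```text
top [[0.03, 1.0, -0.06, 460.85], [-1.0, 0.03, -0.02, 113.32], [-0.02, 0.06, 1.0, 1306.98], [0.0, 0.0, 0.0, 1.0]] 479.1614815483225
plate_end [231.7 223.4] 0.93 [481.  371.4  59. ]
plate_grip [293.1 235.9] 0.94 [453.4 207.9  80. ]
plate_grip [214.4 222.6] 0.25 [481.4 411.8  80. ]
lever_handle [307.  241.6] 0.59 [441.4 167.7 167. ]
lever_pivot [312.3 237.8] 0.76 [450.1 158.4  87. ]
pointer_mark [194.7 226. ] 0.42 [471.4 468.1  60. ]
jig_plate [270.7 228.5] 0.59 [470.8 269.5  52. ]
jig_bed [278.5 230.7] 0.56 [465.8 254.5   0. ]
jig_bed [293.6 232.9] 0.42 [461.1 213.    0. ]
steel_block [215.8 220.4] 0.72 [488.9 427.7   0. ]
scene [[-0.6, 0.5, -0.62, -311.56], [-0.8, -0.38, 0.47, 771.94], [0.0, 0.78, 0.63, 981.69], [0.0, 0.0, 0.0, 1.0]] 418.7725341865921
bed_edge [270.1 260. ] 0.57 [486.9 338.5  52. ]
plate_end [261.5 261.9] 0.97 [489.8 366.8  59. ]
plate_grip [312.1 242.4] 0.7 [448.4 206.6  80. ]
plate_grip [258.9 264.2] 0.39 [468.2 387.   80. ]
lever_handle [325.9 217.1] 0.53 [438.4 161.8 167. ]
lever_pivot [322.4 235.6] 0.7 [447.7 166.6  87. ]
pointer_mark [229.8 280.6] 0.48 [480.3 479.1  60. ]
jig_plate [287.8 253. ] 0.6 [479.2 278.2  52. ]
jig_bed [298.7 266.9] 0.64 [451.1 257.9   0. ]
jig_bed [290.2 254. ] 0.52 [514.9 246.9   0. ]
steel_block [241.2 284.3] 0.92 [497.8 439.4   0. ]
```

View pics/top0.png

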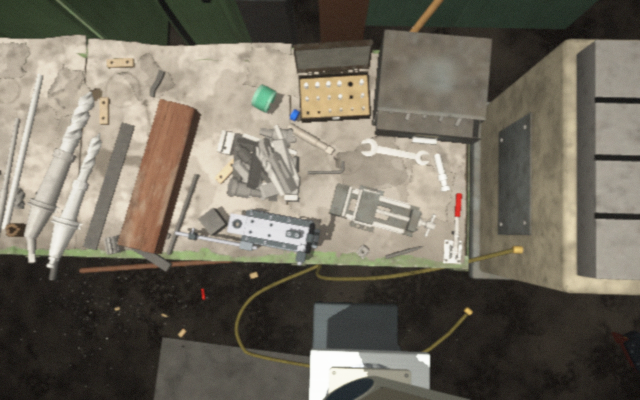

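View pics/scene0.png

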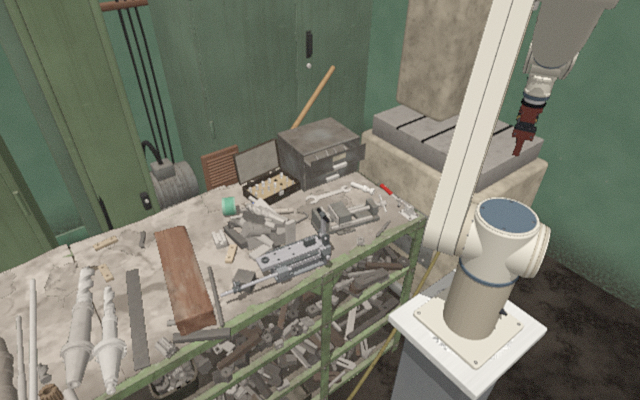

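Run:
```python
from h import *
p=viewer.get_image("top"); save(p,"c1.png",(165,195,335,270),4.5)
C=cloud(p); X,Y,Z=C[...,0],C[...,1],C[...,2]
print("bench z",np.median(Z[150:160,60:70]))
m=np.zeros(Z.shape,bool); m[200:265,170:330]=1
for lo,hi in((45,56),(56,63),(63,70),(70,100),(100,150),(150,190)):
    k=m&(Z>lo)&(Z<hi); print(lo,hi,k.sum(),np.round(C[k].mean(0),1),np.round(np.percentile(C[k],[2,98],axis=0),0).tolist())
# plate top
k=m&(Z>63)&(Z<69); pts=C[k][:,:2].astype(np.float32); print(cv2.minAreaRect(pts))
s=viewer.get_image("scene"); save(s,"c2.png",(210,200,350,305),5.5)
```

```text
bench z 47.4984265007414
45 56 606 [459.6 330.3  51.6] [[417.0, 148.0, 45.0], [523.0, 536.0, 56.0]]
56 63 1088 [460.7 285.   59.8] [[413.0, 177.0, 56.0], [510.0, 480.0, 63.0]]
63 70 1130 [463.  273.6  65.5] [[396.0, 179.0, 63.0], [501.0, 377.0, 69.0]]
70 100 238 [463.1 253.   85.1] [[408.0, 147.0, 70.0], [545.0, 472.0, 98.0]]
100 150 3 [444.7 157.6 100.5] [[435.0, 156.0, 100.0], [459.0, 160.0, 101.0]]
150 190 193 [451.1 162.6 171.5] [[417.0, 153.0, 166.0], [484.0, 172.0, 177.0]]
((459.02069091796875, 329.5729675292969), (417.3932800292969, 137.4127197265625), 87.33223724365234)
```

View pics/c1.png

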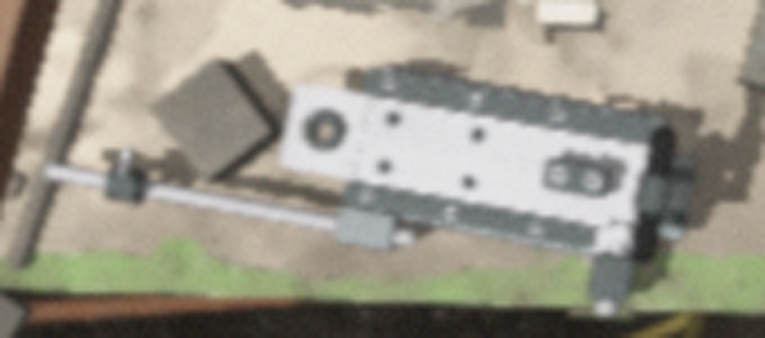

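View pics/c2.png

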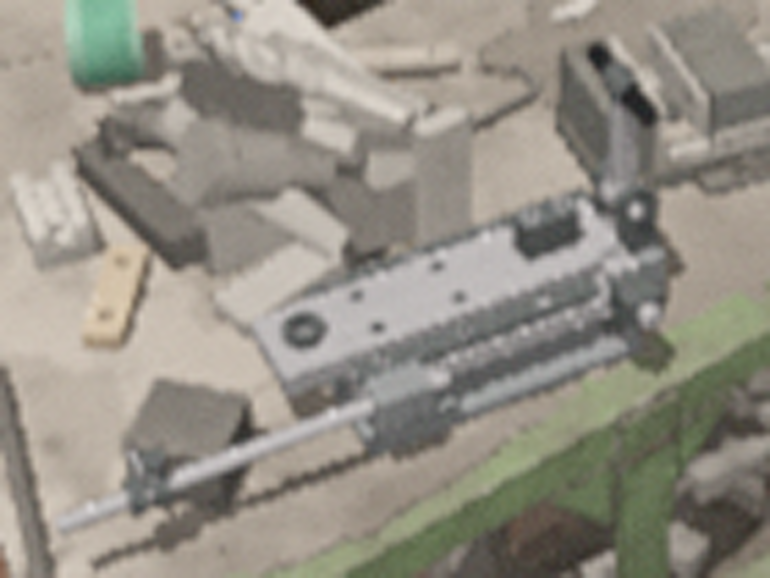

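Run:
```python
from h import *
p=viewer.get_image("top")
g=cv2.cvtColor(p["pixels"],cv2.COLOR_RGB2GRAY)
C=cloud(p);Z=C[...,2]
m=np.zeros(g.shape,np.uint8); m[208:255,222:312]=1
k=((g>165)&(m>0)&(Z>58)&(Z<75)).astype(np.uint8)
n,l,st,ce=cv2.connectedComponentsWithStats(k); i=1+np.argmax(st[1:,4])
v,u=np.where(l==i); P=np.array([ray(p,(a,b),66)[:2] for a,b in zip(u,v)]).astype(np.float32)
r=cv2.minAreaRect(P); print("plate",st[i],r,np.round(cv2.boxPoints(r),1).tolist())
# per-row edges along outward direction
out=np.array([0.17,0.985]);
for it in range(3):
    n_=np.array([out[1],-out[0]]); s=P@out; t=P@n_
    bins=np.arange(s.min()+8,s.max()-50,4); mids=[]
    for b in bins:
        q=(s>=b)&(s<b+4)
        if q.sum()>3: mids.append((b+2,(t[q].max()+t[q].min())/2,t[q].max()-t[q].min()))
    mids=np.array(mids); c=np.polyfit(mids[:,0],mids[:,1],1); out=out+c[0]*n_; out/=np.linalg.norm(out)
print("out",out,"width",np.median(mids[:,2]),"t",np.median(mids[:,1]),"smax",np.sort((P@out))[-20:].round(1)[[0,10,18]])
n_=np.array([out[1],-out[0]])
def st_(x): return np.round([x[:2]@out,x[:2]@n_],1)
for nm,cond in(("handle",(g<90)&(Z>155)&(Z<185)),("grip",(g<140)&(Z>80)&(Z<100)&(m>0))):
    v,u=np.where(cond); A=C[cond]; print(nm,len(A),A.mean(0).round(1),st_(A.mean(0)),"ext",np.ptp(A[:,:2]@out),np.ptp(A[:,:2]@n_))
for nm,uv,z in(("pointer",(192.3,229),60),("collar",(192.7,235.8),60),("end",(228.3,222.8),66)): w=ray(p,uv,z); print(nm,w.round(1),st_(w), C[int(uv[1]),int(uv[0])].round(1))
for nm,z in(("steel_block",0),("steel_block",44)):
    w=ray(p,models.landmark_of(p,nm)[0]["location"],z); print(w,st_(w))
C2=cloud(viewer.get_image("scene"));
```

```text
plate [ 227  213   81   38 1282] ((463.66845703125, 277.99169921875), (207.22921752929688, 61.73591613769531), 80.40373992919922) [[416.0, 181.0], [476.79998779296875, 170.6999969482422], [511.3999938964844, 375.0], [450.5, 385.29998779296875]]
out [0.15760686 0.98750194] width 47.662783639664724 t 418.9633609036969 smax [448.2 449.8 450.8]
handle 780 [825.8  87.9 166.6] [216.9 801.7] ext 486.50640257511066 591.6459265643741
grip 44 [460.4 209.6  91.7] [279.5 421.6] ext 156.98156492432918 15.882604589256744
pointer [463.3 474.1  60. ] [541.2 382.8] [463.3 473.1  66. ]
collar [445.6 472.2  60. ] [536.5 365.6] [447.8 470.1  74.1]
end [482.2 378.9  66. ] [450.1 416.5] [484.3 379.8  65.9]
[485.61702031 427.80503539   0.        ] [499.  412.1]
[484.78334487 417.21767519  44.        ] [488.4 413. ]
```

Run:
```python
from h import *
from scipy.spatial.transform import Rotation as R
o=ctrl.get_obs(); M=R.from_rotvec(o["orientation"]).as_matrix(); print(o["ee_pos"],M.round(3).tolist(),o["width"],o["ft_force"])
y=M[:2,1]; a=np.degrees(np.arctan2(y[1],y[0])); print("tool y angle",a,"want",np.degrees(np.arctan2(-.158,.9875)))
C=cloud(viewer.get_image("top"))
for y0 in range(-560,200,80):
    k=(C[...,1]>y0)&(C[...,1]<y0+80)&(C[...,0]>300)&(C[...,0]<560); print(y0,k.sum(),np.percentile(C[k][:,2],[50,99]).round() if k.any() else "")
```

```text
[ 277.37453696 -560.0729647   222.67372092] [[0.896, 0.444, 0.0], [0.444, -0.896, 0.0], [0.0, 0.0, -1.0]] 87.68511270169977 [0.41837068 0.24976165 0.12021874]
tool y angle -63.65519595847048 want -9.09027692082232
-560 7896 [-242.   56.]
-480 204 [-361. -333.]
-400 115 [-844. -361.]
-320 595 [-4.  3.]
-240 2166 [-0. 43.]
-160 2164 [-1. 59.]
-80 2120 [ 0. 66.]
0 2148 [ 0. 71.]
80 3141 [1.000e+00 1.307e+03]
160 2110 [ 53. 174.]
```

Emit:
play_rows:
  dp:
    - [7,20,3]
    - [7.5,32,2]
    - [7.5,33,0]
    - [7.5,33,0]
    - [7.5,33,0]
    - [7.5,33,0]
    - [7.5,33,0]
    - [7.5,33,0]
  yaw: [2,2.3,2.3,2.3,2.3,2.3,2.3,2.3]
  gripper: 0.55

```text
t: 2.02
ee_pos: [336.9, -308.6, 227.8]
orientation: [2.907, 1.19, 0.0]
ft_force: [2.2, 0.1, 0.2]
width: 40.5
grasp_force: 0.0
```

Emit:
play_rows:
  dp:
    - [7.5,33,0]
    - [7.5,33,0]
    - [7.5,33,0]
    - [7.5,33,0]
    - [7.5,33,0]
    - [7.5,33,0]
    - [7.5,33,0]
    - [7.5,33,0]
  yaw: [2.3,2.3,2.3,2.3,2.3,2.3,2.3,2.3]

```text
t: 2.68
ee_pos: [397.0, -44.5, 228.0]
orientation: [2.679, 1.64, 0.001]
ft_force: [0.3, -0.7, -0.9]
width: 39.5
grasp_force: 0.0
```

Emit:
play_rows:
  dp:
    - [7.5,33,0]
    - [7.5,33,0]
    - [7.5,33,0]
    - [7.5,33,0]
    - [7.5,33,0]
    - [7.5,33,0]
    - [7.5,29,0]
    - [0,0,0]
  yaw: [2.3,2.3,2.3,2.3,2.3,2.3,2.3,2]

```text
t: 3.35
ee_pos: [451.0, 185.3, 228.1]
orientation: [2.385, 2.045, 0.005]
ft_force: [-0.5, -0.8, 0.0]
width: 39.5
grasp_force: 0.0
```

Run:
```python
from h import *
p=viewer.get_image("scene"); print(ctrl.get_obs()["ee_pos"]); save(p,"s1.png",(220,140,380,260),5)
```

```text
[450.02160871 183.38930004 227.76974155]
```

View pics/s1.png

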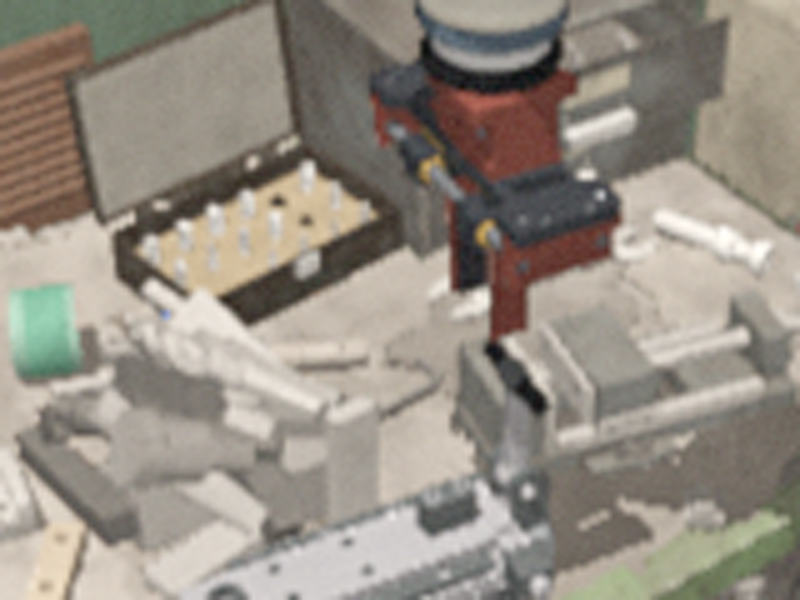

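Emit:
play_rows:
  dp:
    - [2.2,2.4,-5]
    - [2,2,-15]
    - [0,0,-20]
    - [0,0,-20]
    - [0,0,-15]
    - [0,0,-5]
    - [0,0,0]
  yaw: [0,0,0,0,0,0,0]

```text
t: 3.98
ee_pos: [452.6, 184.2, 146.4]
orientation: [-2.391, -2.036, 0.005]
ft_force: [-0.0, -0.3, -0.5]
width: 39.7
grasp_force: 0.0
```

Emit:
play_rows:
  dp:
    - [-0.8,-5,0]
    - [-0.8,-5,0]
    - [-0.8,-5,0]
    - [-0.8,-5,0]
    - [-0.8,-5,0]
  yaw: [0,0,0,0,0]

```text
t: 4.4
ee_pos: [450.3, 161.3, 148.2]
orientation: [-2.39, -2.037, -0.006]
ft_force: [2.5, 10.3, -9.0]
width: 39.3
grasp_force: 5.2
```

Emit:
play_rows:
  dp:
    - [-0.8,-5,-2]
    - [-0.8,-5,-2]
    - [-0.8,-5,-2]
    - [-0.8,-5,-2]
    - [0,0,0]
  yaw: [0,0,0,0,0]

```text
t: 4.82
ee_pos: [446.5, 139.4, 139.7]
orientation: [2.39, 2.038, 0.0]
ft_force: [-0.4, -0.0, 0.5]
width: 39.4
grasp_force: 0.3
```

Emit:
play_rows:
  dp:
    - [-0.6,-4,-1]
    - [-0.6,-4,-1]
    - [0,0,0]
  yaw: [0,0,0]

```text
t: 5.07
ee_pos: [445.2, 133.1, 137.5]
orientation: [-2.39, -2.037, -0.002]
ft_force: [1.1, 9.5, -2.4]
width: 39.1
grasp_force: 5.0
```

Emit:
play_rows:
  dp:
    - [-0.5,-3,0]
    - [-0.3,-2,0]
    - [0,0,0]
  yaw: [0,0,0]

```text
t: 5.32
ee_pos: [445.2, 132.4, 137.7]
orientation: [-2.389, -2.031, -0.012]
ft_force: [0.2, 39.2, -10.9]
width: 39.6
grasp_force: 19.1
```

```bash
cat > m.py <<'E'
from h import *
out=np.array([0.1576,0.9875]);n_=np.array([out[1],-out[0]])
def st(x): return np.round([x[:2]@out,x[:2]@n_],1)
def meas(zs=dict(plate_end=59,plate_grip=80,lever_handle=155,pointer_mark=60)):
    r={}
    for cam in("top","scene"):
        p=viewer.get_image(cam); r[cam]=p
        for n,z in zs.items():
            for q in models.landmark_of(p,n)[:1]: print(cam,n,round(q["conf"],2),np.round(q["location"],1),st(ray(p,q["location"],z)))
    return r
E
python3 - <<'E'
from m import *
meas(); o=ctrl.get_obs(); print(o["ee_pos"],o["ft_force"],o["t"])
E
```

```text
top plate_end 0.98 [222.5 219.8] [468.2 421.2]
top plate_grip 0.97 [289.5 235.6] [286. 414.]
top pointer_mark 0.5 [244.6 224.4] [408.6 420.3]
scene plate_end 0.75 [255.1 265.1] [461.4 422.6]
scene plate_grip 0.98 [303.8 243.9] [300.5 416.3]
scene lever_handle 0.57 [335.9 216.5] [193.2 407.9]
scene pointer_mark 0.65 [231.3 282.1] [546.8 391.4]
[445.19578026 132.46500521 137.64504492] [ -0.88138167  37.42238886 -10.49062289] 5.8167
```

Emit:
play_rows:
  dp:
    - [1,6,0]
    - [2,12,0]
    - [2,18,0]
    - [3,18,0]
    - [3,18,0]
    - [3,16,0]
    - [1,6,0]
    - [0,0,0]
  yaw: [0,0,0,0,0,0,0,0]
  gripper: 0.45

```text
t: 6.48
ee_pos: [459.4, 222.1, 137.5]
orientation: [2.388, 2.041, -0.001]
ft_force: [0.3, -0.5, 0.1]
width: 48.4
grasp_force: 0.0
```

Run:
```python
from m import *
o=ctrl.get_obs(); print(o["ee_pos"],o["ft_force"],st(o["ee_pos"]),o["orientation"])
r=meas(); print(ctrl.get_obs()["ee_pos"])
p=r["scene"]; save(p,"s2.png",(210,185,350,290),5.5)
```

```text
[459.42912945 222.14412853 137.49070699] [ 0.27897371 -0.52842416  0.06119854] [291.8 418.7] [ 2.38820641e+00  2.04076322e+00 -6.39968450e-04]
top plate_end 0.8 [224.5 217.5] [464.2 428.1]
top pointer_mark 0.6 [193.  227.8] [540.  386.3]
scene plate_grip 0.89 [305.8 244.3] [295.9 411.8]
scene lever_handle 0.48 [339.7 215.1] [179.5 408.3]
scene pointer_mark 0.53 [231.8 281.5] [544.8 392.9]
[459.36031508 220.9700314  137.71733753]
```

View pics/s2.png

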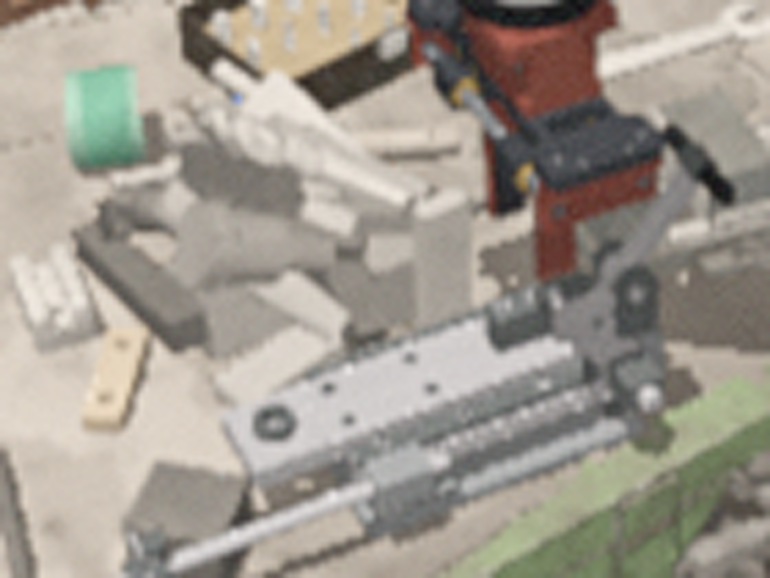

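Emit:
play_rows:
  dp:
    - [0.5,3,-8]
    - [0.3,2,-14]
    - [0,0,-16]
    - [0,0,-12]
    - [0,0,-8]
    - [0,0,-4]
    - [0,0,-2]
    - [0,0,0]
  yaw: [0,0,0,0,0,0,0,0]

```text
t: 7.65
ee_pos: [460.1, 226.4, 73.4]
orientation: [-2.39, -2.039, 0.001]
ft_force: [-0.4, 0.7, 0.3]
width: 48.2
grasp_force: 0.0
```

Emit:
play_rows:
  dp:
    - [0,0,0]
    - [0,0,0]
    - [0,0,0]
    - [0,0,0]
  yaw: [0,0,0,0]
  gripper: 0.65

```text
t: 7.98
ee_pos: [460.4, 226.5, 74.1]
orientation: [2.39, 2.039, 0.001]
ft_force: [-0.0, 0.4, -0.4]
width: 31.4
grasp_force: 0.0
```

Emit:
play_rows:
  dp:
    - [0,0,-1]
    - [0,0,-1]
    - [0,0,0]
    - [0,0,0]
    - [0,0,0]
  yaw: [0,0,0,0,0]
  gripper: 1

```text
t: 8.4
ee_pos: [460.8, 226.5, 71.8]
orientation: [2.39, 2.039, 0.002]
ft_force: [2.9, -0.9, -0.3]
width: 17.9
grasp_force: 30.0
```

Emit:
play_rows:
  dp:
    - [0,0,-1]
    - [0,0,-1]
    - [0,0,0]
  yaw: [0,0,0]

```text
t: 8.65
ee_pos: [460.9, 226.5, 71.8]
orientation: [2.39, 2.039, 0.002]
ft_force: [-2.6, -3.2, 25.1]
width: 17.5
grasp_force: 30.0
```

Emit:
play_rows:
  dp:
    - [0.3,2,0]
    - [0.6,4,0]
    - [0.6,4,0]
    - [0.6,4,0]
    - [0.6,4,0]
    - [0.3,2,0]
    - [0,0,0]
  yaw: [0,0,0,0,0,0,0]

```text
t: 9.23
ee_pos: [462.8, 243.7, 71.5]
orientation: [2.386, 2.04, -0.006]
ft_force: [-3.3, -19.5, 27.9]
width: 17.9
grasp_force: 30.0
```

Emit:
play_rows:
  dp:
    - [0.6,4,0.5]
    - [0.8,5,0.3]
    - [0.8,5,0]
    - [0.8,5,0]
    - [0.8,5,0]
    - [0.8,5,0]
    - [0.8,5,0]
    - [0.6,4,0]
  yaw: [0,0,0,0,0,0,0,0]

```text
t: 9.9
ee_pos: [468.6, 281.8, 71.5]
orientation: [2.387, 2.039, -0.007]
ft_force: [-1.3, -16.7, 19.4]
width: 17.9
grasp_force: 30.0
```

Emit:
play_rows:
  dp:
    - [0.4,2.5,0]
    - [0.4,2.5,0]
    - [0,0,0]
    - [0,0,0]
  yaw: [0,0,0,0]

```text
t: 10.23
ee_pos: [469.5, 287.1, 71.5]
orientation: [2.387, 2.04, -0.006]
ft_force: [-0.7, -13.7, 17.6]
width: 18.0
grasp_force: 30.0
```

Run:
```python
from m import *
o=ctrl.get_obs(); print(o["ee_pos"],o["ft_force"],st(o["ee_pos"]))
r=meas()
a=r["top"]; save(a,"a.png",(178,205,242,253),6); b=r["scene"]; save(b,"b.png",(215,250,279,298),6)
cv2.imwrite("pics/s3.png",np.hstack([cv2.imread("pics/a.png"),cv2.imread("pics/b.png")]))
```

```text
[469.47529606 287.09042246  71.51515498] [ -0.70459525 -13.70966309  17.61083249] [357.5 418.4]
top plate_end 0.67 [200.  216.3] [528.2 419.2]
top lever_handle 0.64 [329.6 240.6] [182.9 421.6]
top pointer_mark 0.51 [193.3 227.3] [539.5 387.7]
scene plate_end 0.66 [235.  273.4] [525.9 419.1]
scene lever_handle 0.67 [339.8 218.1] [186.5 395.8]
scene pointer_mark 0.56 [229.2 283.9] [554.4 387.8]
```

View pics/s3.png

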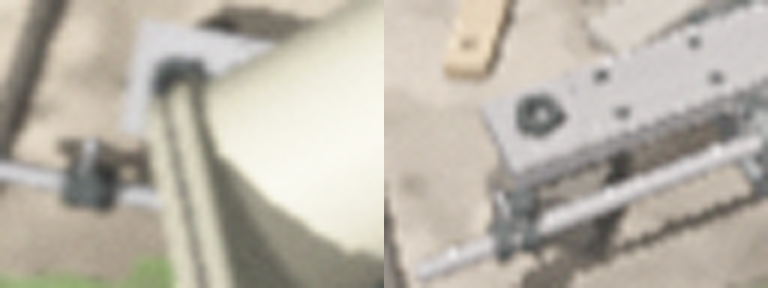

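```bash
cat > rect.py <<'E'
from m import *
import sys
def panel(ps,z,k=4,s0=500,s1=570,t0=372,t1=447):
    p=ps[0]; im=np.mean([q["pixels"] for q in ps],0).astype(np.uint8)
    S,T_=np.meshgrid(np.arange(s0,s1,1/k),np.arange(t1,t0,-1/k))   # s right, t up
    W=np.stack([S*out[0]+T_*n_[0],S*out[1]+T_*n_[1],np.full_like(S,z)],-1)
    M=np.array(p["T"]); c=(W-M[:3,3])@M[:3,:3]
    u=p["cx"]+p["fx"]*c[...,0]/-c[...,2]; v=p["cy"]+p["fy"]*c[...,1]/c[...,2]
    o=cv2.cvtColor(cv2.remap(im,u.astype(np.float32),v.astype(np.float32),cv2.INTER_CUBIC),cv2.COLOR_RGB2BGR)
    for s in range(s0+10,s1,10): o[:12,(s-s0)*k]=(0,0,255); o[-12:,(s-s0)*k]=(0,0,255); o[::6,(s-s0)*k]=(0,0,255)
    for t in range(380,t1,10): o[(t1-t)*k,:8]=(255,0,0)
    return o
def shot(name):
    r=[]
    for cam in("top","scene"):
        ps=[viewer.get_image(cam) for _ in range(5)]
        r.append(np.hstack([panel(ps,66),panel(ps,60)]))
    cv2.imwrite("pics/"+name,np.vstack(r))
if __name__=="__main__": shot(sys.argv[1])
E
python3 rect.py r1.png
```

```text
(no output)
```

View pics/r1.png

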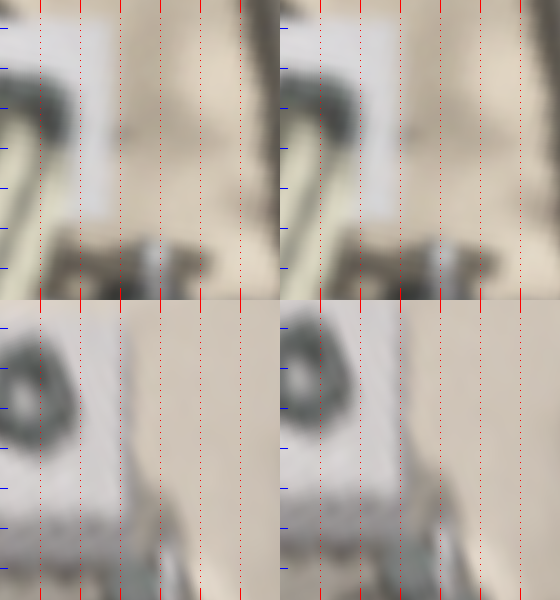

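Emit:
play_rows:
  dp:
    - [0.4,2.5,0]
    - [0.5,3,0]
    - [0.5,3,0]
    - [0.4,2.5,0]
    - [0.2,1,0]
    - [0,0,0]
    - [0,0,0]
  yaw: [0,0,0,0,0,0,0]

```text
t: 11.82
ee_pos: [471.3, 298.7, 71.6]
orientation: [2.387, 2.039, -0.007]
ft_force: [-1.3, -16.0, 19.6]
width: 17.8
grasp_force: 30.0
```

```bash
python3 rect.py r2.png; python3 -c "
from m import *
o=ctrl.get_obs(); print(o['t'],o['ee_pos'],o['ft_force'],st(o['ee_pos']))"
```

```text
12.3167 [471.25822431 298.70749178  71.57326322] [ -1.18961531 -15.38116105  19.73903031] [369.2 418.3]
```

View pics/r2.png

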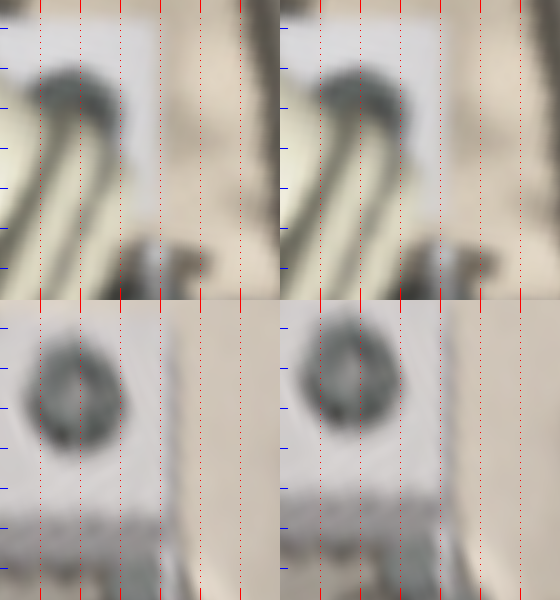

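```bash
python3 -c "
from workcell import ticket
print(ticket.close_job())"
```

```text
the job is handed in; nothing more can be done
None
```

I threw the lever, drew the plate out to within about 1 mm of the pointer by my camera estimate (two views disagree by 3 mm), and handed the job in with the plate still gripped at 30 N and pressed flat on the bed at about 20 N; I got no verdict back.

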